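# Latch the tube incubator and hold it up on the lever jack

## Robot

A 6-joint arm with a two-finger parallel gripper is mounted at the origin on the work surface. World frame = base frame: x ahead of the robot, y to its left, z up, the work surface at z = 0. Lengths are in m, angles in rad, forces in N, time in s.
With the tool pointing down it reaches from about 0.3 to 0.875 m from the base axis. Payload 6.4 kg.
Tool frame: the origin (TCP) lies midway between the tips of the shut fingers; the grasp point (between the pads) lies 19 mm behind it; z points along the fingers, y is the direction in which the jaws open and shut (so a half turn about z gives the same grasp; the last joint's range is limited). The gripper opens to 85 mm and grips with 20 to 120 N. Pads are 22 mm wide; open, the fingers measure 114 mm over their backs; the gripper's body (76 mm by 85 mm) begins 54 mm behind the grasp point. The pads swing forward as they close: fully open they stand 13 mm farther back than shut.
Start: joints at [-1.534, 0.181, 1.607, -0, 1.354, -0.206], TCP at [0.138, -0.558, 0.231] pointing down, gripper open.
Joint ranges: [-2.99, 2.99], [-0.89, 2.07], [0.3, 2.58], [-1.14, 4.28], [0, 2.63], [-3.12, 3.12]. Speed limits (rad/s): [2.57, 2.57, 3.01, 3.14, 3.14, 3.14].

## Interface

Orientations are given as a unit quaternion [w, x, y, z].
In Python, from bench import ctrl, optics, ticket gives the robot as it stands. The module is installed in compiled form; this text tells all that it offers.
- The arm moves only by the tool step_arm, never from a script. Its argument "targets" is text: rows parted by semicolons, each of 6 numbers parted by spaces: the shift along the tool's x, y, z in mm, then the turn, a rotation vector about the tool's x, y, z in rad. In form: dx dy dz rx ry rz; .... A call has 1 to 8 rows; each row is the pose to reach, as a shift and turn from the pose commanded when the call began, along the tool's axes at that moment; what a row does not reach only later rows make up. A row lasts 1/8 s, in which the tool goes at most 62.5 mm and 10.7 degrees, less where a joint would pass 70% of its speed; a pose out of reach is approached as far as the arm can. A call with a gripper value outside its range is refused whole. "grip" is the opening in per cent of the stroke, from 0 (shut) to 100 (fully open), set as the call begins (left out, the last holds). The fingers move at their own pace and stop on an object; the grip force is fixed at half the most. Time passes only in rows, so rows that repeat a pose let the fingers close. It gives the time, the measured TCP pose, the force and the opening at its end, in the units of the state.
- ctrl.get_obs(): the state, without advancing time (a new reading comes with each control period).
- optics.camera(name): name is "scene" or "top" or "wrist"; returns a dict with "image" (400x640x3 uint8, red, green, blue), "mtx" (3x3 intrinsics, pixels), "xyz" and "orientation" of the camera in the world. Camera axes: x right, y up, looking along -z (the intrinsics and any distortion apply to the point x, -y, -z); pixel columns grow to the right and rows downward; lengths in m; the calibration is good to about 2 mm. The wrist camera is an equidistant fisheye: a pixel r from the principal point sees the ray r / f radians off the axis. A picture is of the moment at which its call begins. There is no depth.
- ticket.hand_in(): hands the job in, once; it reports no verdict.
The state is a dict: "time_s": time; "q": joint angles; "dq": joint speeds; "joint_efforts": joint torques, N m; "eef_pos": TCP position; "eef_rot": TCP orientation; "wrist_force": force on the tool from outside, world axes, zero at the start; "torque": the same for the moment, N m; "opening": opening from 0.0 (shut) to 1.0 (fully open).
Only numpy, scipy, OpenCV 4.12 (cv2) and the standard library are available. Lean on these libraries where they do the work, as an engineer would, in place of code of your own. Each camera call takes 0.05 s, during which the arm holds its last target.

## Task

The front foot of the tube incubator must be changed. First swing its yellow lid latch closed until it rests in its catch; then set the blue lever jack on the bench with its saddle centred under the orange-marked lift pad, pump the red handle fully down once and let it come all the way back up, then press it fully down again. Finish while holding the handle down, so that the incubator's front stays raised on the jack, and leave the racks, bottle and metal well block where they stand.

Things in the scene. Friction and masses are not known exactly. Their poses are not given: they have to be found in the camera images.
- incubator: White bench-top tube incubator, 260 x 260 mm, lid top 114 mm up, case underside 30 mm up. Not shiftable. Origin on the bench below the case's centre; y axis points from its front (facing about -y, with the lift lug) to its rear, x along the front, z up. The case (8 kg, varies 20 %) tilts up about its rear lower edge, 120 mm behind the origin, when the front is lifted.
- lift_pad (a point): Marked lift point: centre of the underside of a steel lug 50 mm wide, 8 mm thick, sticking out 56 mm from the middle of the incubator's front (orange discs 36 mm across on its top and underside). It is 165 mm in front of the incubator's origin, 68 mm up at rest, 21 mm inside the lug's outer edge, 35 mm before the case. Bears 26 to 40 N when lifted.
- lid_latch (a joint): Yellow latch bar (125 x 14 x 8 mm) on the incubator, on a vertical pin. 0 = closed in its steel catch, at a stop; grows as it opens counter-clockwise seen from above, out over the incubator's front, to 1.6 rad. Starts open. Closed, it points from its pin along the incubator's -x axis. Stays where left (friction 0.06 N m).
- latch_pivot (a point): Axis of the latch's pin, at mid height of the latch, on the incubator's top.
- latch_knob (a point): Centre of the top of the red round knob that stands up at the free end of the latch bar: 18 mm in diameter, rising 34 mm above the bar, 120 mm from the pin; knob top 163.5 mm above the bench.
- jack: Loose blue jack, 0.9 kg, slides on the bench, starts with its saddle end roughly towards the incubator (+y). Origin under the centre of its base plate (250 x 80 x 10 mm, long along x); x points to the saddle end, z up. Two upright blue cheeks at x = +40 mm, 44 mm wide over their outer faces (y = -22 to +22 mm), 34 mm long, tops 82 mm above the bench: grip the jack there, across y.
- saddle (a point): Centre of the top of the jack's black round saddle, 36 mm across, at x = +95 mm, y = 0 of the jack; 60 mm above the bench when the handle is up. It rises straight up 40 mm per rad of the handle: 22 mm in all.
- pump_handle (a joint): Jack handle: 0 = fully up (a spring returns it when let go), 0.55 rad = fully down at its stop. Turns about a level pin between the cheeks, at x = +40 mm of the jack, 55 mm up. Pressing the paddle takes 2 to 5 N unloaded, up to 18 N under load. The saddle meets the lift pad at about 0.2 rad. The load stays up only while the handle is held.
- handle_pad (a point): Centre of the upper face of the red paddle at the handle's end, 48 x 50 x 8 mm, 138 mm from the pin. Moves in an arc from 114 mm above the bench (up; x = -85 mm of the jack; the paddle slopes 0.4 rad, outer end higher) to 40 mm (down; x = -97 mm; outer end lower by 0.15 rad).
- yellow_rack: Yellow rack of capped tubes, 70 x 110 x 75 mm high, loose, origin at its foot. To be left alone.
- red_rack: Red tube rack with white caps, 88 x 166 x 85 mm high, loose, origin at its foot. To be left alone.
- reagent_bottle: Amber bottle with a red cap, 68 mm across, 115 mm high, loose, origin at its foot. To be left alone.
- well_block: Flat metal block with wells, 85 x 120 x 16 mm high, loose, near the robot, origin under its centre. To be left alone.

How it is judged:
By the outcome, as a careful person would: the job done as asked, in the order asked, and still so for the second after the job is handed in, while the arm keeps its last pose, push and grip.
It also fails if it takes over 72 s, if anything falls off the work surface, if the arm or the gripper's body presses on something with over 40 N, if the wrist force passes 120 N, or if a joint passes its speed limit or range.

## Working session

There is one attempt and no reset: what is moved stays moved. The work goes in short steps, Python scripts to look and compute and a tool call to move; the robot and the scene stay as the last step left them, time stands still between calls to the robot, and variables do not carry over. Pictures are saved under pics/ and viewed, and the job is handed in when it is done.

Besides the shell and the picture viewer there is one more tool, called after "Request:" in YAML: its name, and indented under it one key for each argument. step_arm: Moves the arm, as the interface text tells. Its arguments: {"type":"object","properties":{"targets":{"type":"string"},"grip":{"type":"number"}},"required":["targets"]}

```bash
mkdir -p pics
python3 - <<'E'
from bench import ctrl, optics
import cv2, numpy as np
print(ctrl.get_obs())
for n in ["scene","top","wrist"]:
    c=optics.camera(n); cv2.imwrite(f"pics/{n}0.png",c["image"][:,:,::-1]); print(n,c["mtx"],c["xyz"],c["orientation"],[k for k in c])
E
```

```text
{'time_s': 0.0, 'q': array([-1.53426969e+00,  1.81572968e-01,  1.60799965e+00,  2.95476815e-05,
        1.35381031e+00, -2.06299542e-01]), 'dq': array([ 0.00030283,  0.00075555, -0.00032558, -0.00015827, -0.00055226,
       -0.00061094]), 'joint_efforts': array([-9.04644239e-04, -4.44875479e+01, -3.51336300e+01, -4.03296199e-04,
        8.90650816e-03,  3.00607390e-06]), 'eef_pos': array([ 0.1382627 , -0.55756039,  0.23037025]), 'eef_rot': array([-8.90687700e-04,  9.92638470e-01,  1.21111795e-01,  9.02661252e-05]), 'wrist_force': array([ 0.39205619, -0.56075063, -0.75758375]), 'torque': array([ 0.01763918, -0.03842692,  0.01703624]), 'opening': 1.0007591804014349}
scene [[384.61181866   0.         319.49991342]
 [  0.         384.61181866 203.65327431]
 [  0.           0.           1.        ]] [ 1.06643186 -0.40683932  0.82857981] [0.82278015 0.31476937 0.1703934  0.4414965 ] ['image', 'mtx', 'xyz', 'orientation']
top [[467.18866289   0.         314.65535611]
 [  0.         467.18866289 197.89945577]
 [  0.           0.           1.        ]] [ 0.4415644  -0.04883197  1.10420014] [ 0.71537872  0.02588851 -0.01879445 -0.69800419] ['image', 'mtx', 'xyz', 'orientation']
wrist [[309.70691629   0.         320.90172681]
 [  0.         309.70691629 199.60551054]
 [  0.           0.           1.        ]] [ 0.21834441 -0.5376035   0.37223697] [ 0.77770363 -0.12550958  0.09871068 -0.60801366] ['image', 'mtx', 'xyz', 'orientation']
```

View pics/scene0.png

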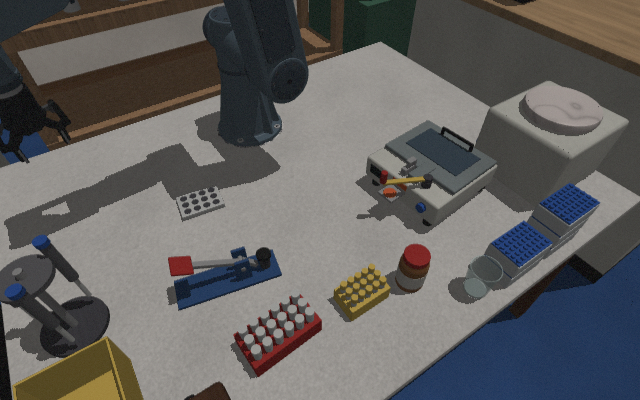

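View pics/top0.png

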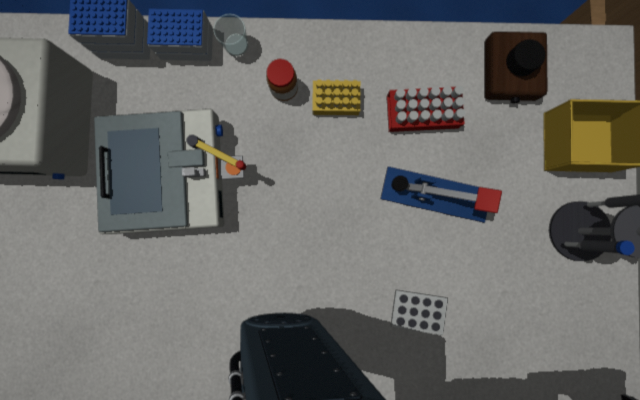

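View pics/wrist0.png

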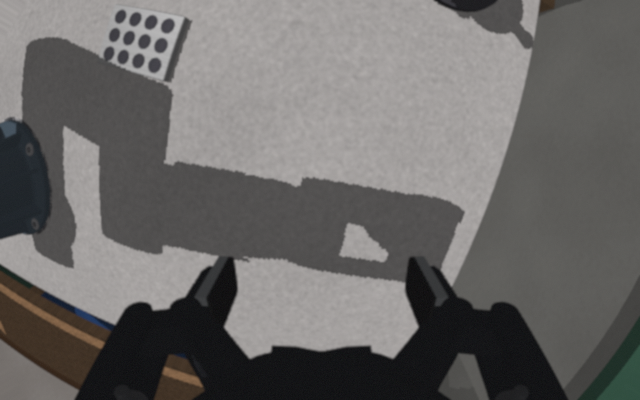

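The incubator is at left in the top view (+y), with the latch knob near (240,165) and the jack saddle near (400,184). I'll zoom in to measure.

Run:
```python
import cv2
a=cv2.imread("pics/top0.png")
cv2.imwrite("pics/t_inc.png",cv2.resize(a[95:245,85:285],None,fx=4,fy=4,interpolation=cv2.INTER_CUBIC))
cv2.imwrite("pics/t_jack.png",cv2.resize(a[150:240,370:520],None,fx=5,fy=5,interpolation=cv2.INTER_CUBIC))
b=cv2.imread("pics/scene0.png")
cv2.imwrite("pics/s_inc.png",cv2.resize(b[110:240,350:510],None,fx=5,fy=4.6,interpolation=cv2.INTER_CUBIC))
cv2.imwrite("pics/s_jack.png",cv2.resize(b[230:320,155:305],None,fx=5,fy=5,interpolation=cv2.INTER_CUBIC))
```

```text
(no output)
```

View pics/t_inc.png

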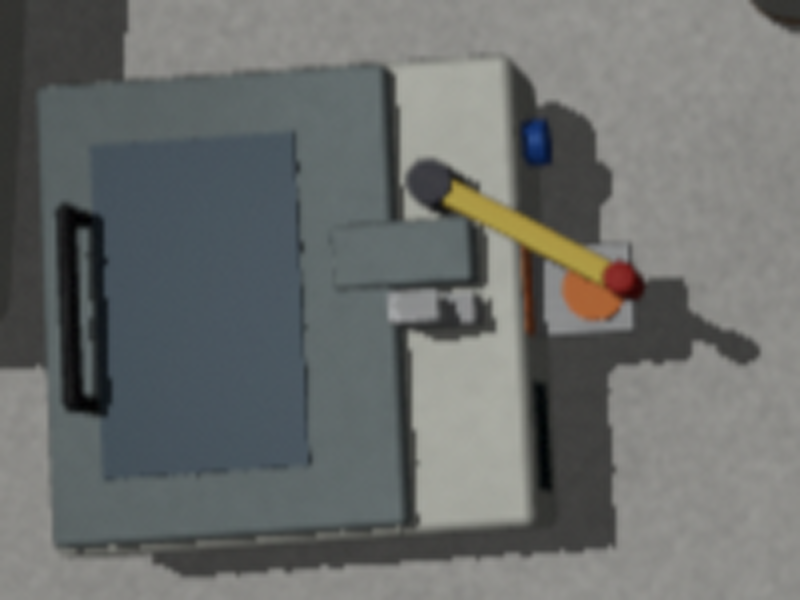

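View pics/t_jack.png

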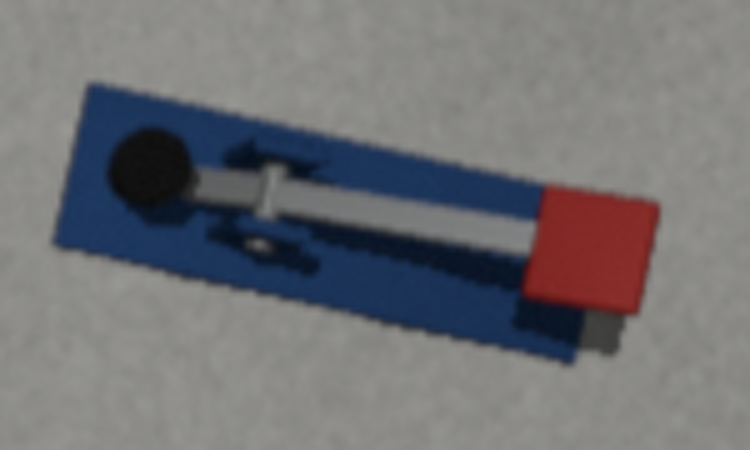

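View pics/s_inc.png

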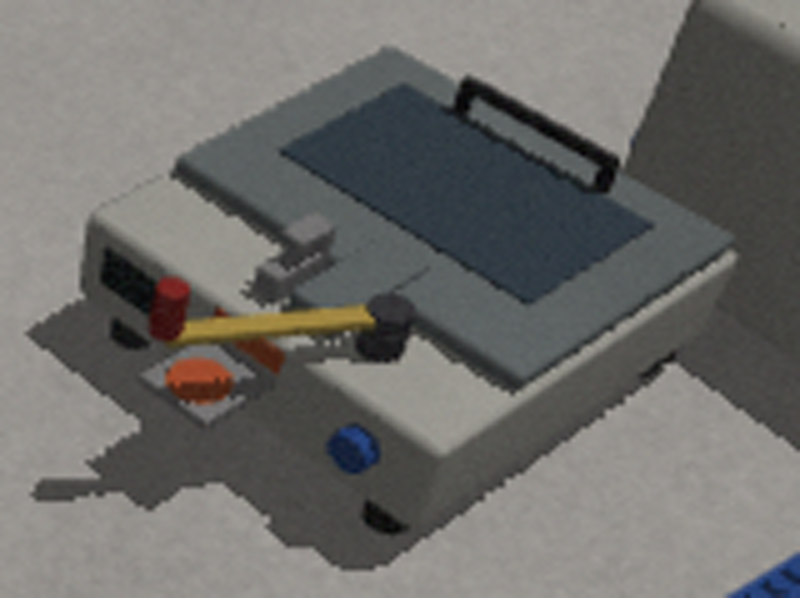

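View pics/s_jack.png

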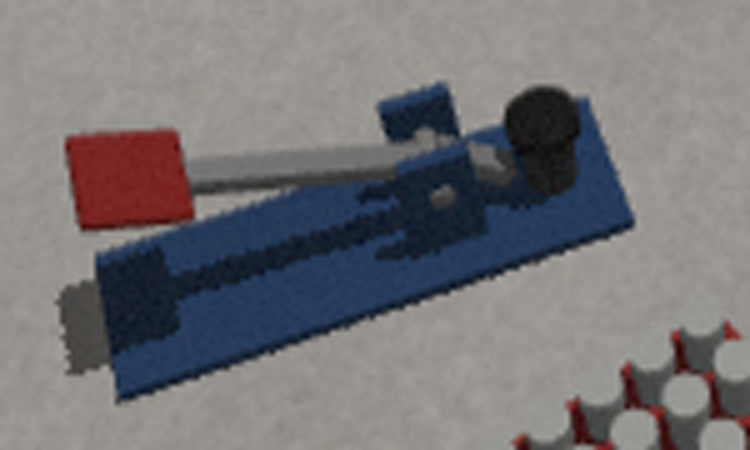

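```bash
cat > h.py <<'E'
import numpy as np
from scipy.spatial.transform import Rotation as R
from scipy.optimize import least_squares
import cv2
def rot(q): return R.from_quat([q[1],q[2],q[3],q[0]])
CAM={'scene':(np.array([[384.61181866,0,319.49991342],[0,384.61181866,203.65327431],[0,0,1]]),np.array([1.06643186,-0.40683932,0.82857981]),rot([0.82278015,0.31476937,0.1703934,0.4414965])),
'top':(np.array([[467.18866289,0,314.65535611],[0,467.18866289,197.89945577],[0,0,1]]),np.array([0.4415644,-0.04883197,1.10420014]),rot([0.71537872,0.02588851,-0.01879445,-0.69800419]))}
def proj(cam,P):
    K,t,r=CAM[cam]; p=r.inv().apply(np.atleast_2d(P)-t); 
    p=np.c_[p[:,0],-p[:,1],-p[:,2]]; u=p@K.T; return u[:,:2]/u[:,2:]
def ray(cam,px):
    K,t,r=CAM[cam]; d=np.array([(px[0]-K[0,2])/K[0,0],-(px[1]-K[1,2])/K[1,1],-1]); return t,r.apply(d)
def atz(cam,px,z):
    t,d=ray(cam,px); return t+d*(z-t[2])/d[2]
def place(x,y,yaw,P):
    c,s=np.cos(yaw),np.sin(yaw); P=np.atleast_2d(P)
    return np.c_[x+c*P[:,0]-s*P[:,1],y+s*P[:,0]+c*P[:,1],P[:,2]]
def fit(obs,x0):
    f=lambda p: np.concatenate([(proj(c,place(*p,P))[0]-px) for c,px,P in obs])
    s=least_squares(f,x0,loss='soft_l1'); return s.x,f(s.x).reshape(-1,2)
E
python3 - <<'E'
from h import *
T=lambda u,v:(85+u/4-.4,95+v/4-.4); S=lambda u,v:(350+u/5-.4,110+v/4.6-.4)
J=lambda u,v:(370+u/5-.4,150+v/5-.4); SJ=lambda u,v:(155+u/5-.4,230+v/5-.4)
print('knob top',atz('top',T(622,280),.1635),'scene',atz('scene',S(172,290),.1635))
print('pad',atz('top',T(593,291),.076),'scene',atz('scene',S(198,381),.076))
print('pivot',atz('top',T(432,182),.14))
inc=[('top',T(593,291),[0,-.165,.076]),('scene',S(198,381),[0,-.165,.076]),
('top',T(630,242),[.025,-.186,.076]),('top',T(634,328),[-.025,-.186,.076]),('top',T(40,88),[.13,.13,.114]),('top',T(57,543),[-.13,.13,.114]),
('scene',S(208,415),[.025,-.186,.076]),('scene',S(140,378),[-.025,-.186,.076]),('scene',S(390,48),[-.13,.13,.114]),('scene',S(735,238),[.13,.13,.114])]
p,r=fit(inc,[.45,.3,0]);print('inc',p,r.round(1).tolist())
jk=[('top',J(150,167),[.095,0,.06]),('scene',SJ(541,115),[.095,0,.06]),('top',J(592,250),[-.085,0,.114]),('scene',SJ(130,180),[-.085,0,.114]),
('top',J(90,83),[.125,-.04,.01]),('top',J(55,243),[.125,.04,.01]),('top',J(575,362),[-.125,.04,.01]),
('scene',SJ(632,222),[.125,-.04,.01]),('scene',SJ(120,395),[-.125,-.04,.01]),('scene',SJ(588,98),[.125,.04,.01])]
for sgn in (1,-1):
  jj=[(c,q,[P[0],P[1]*sgn,P[2]]) for c,q,P in jk]
  p,r=fit(jj,[.45,-.33,1.6]);print('jack',p,r.round(1).tolist())
E
```

```text
knob top [0.56501064 0.11433326 0.1635    ] scene [0.5695941  0.11397792 0.1635    ]
pad [0.56997611 0.14539702 0.076     ] scene [0.57175313 0.14421236 0.076     ]
pivot [0.61724685 0.2195886  0.14      ]
inc [0.55679155 0.30784951 0.09214225] [[0.9, -0.9], [-0.1, 0.1], [0.4, -0.4], [0.7, 0.4], [-3.7, -2.8], [-3.5, 4.0], [-0.9, 1.7], [-0.6, -0.9], [-0.4, -2.3], [3.1, -0.3]]
jack [ 0.52771854 -0.32163895  1.37091864] [[0.7, -0.4], [0.1, 0.1], [0.0, -0.7], [0.4, -1.3], [0.1, -0.9], [-0.1, 0.2], [0.7, 0.2], [0.5, -1.0], [-0.4, -0.2], [-0.4, -0.9]]
jack [ 0.52703188 -0.3207953   1.3750682 ] [[0.3, 0.0], [0.2, -0.3], [-0.4, -0.5], [0.7, -1.6], [-7.5, 32.7], [6.7, -32.4], [7.2, -33.1], [-9.1, -26.1], [-5.1, -28.6], [9.5, 23.3]]
```

Run:
```python
from h import *
T=lambda u,v:(85+u/4-.4,95+v/4-.4); S=lambda u,v:(350+u/5-.4,110+v/4.6-.4)
for a,b in (((385,68),(405,540)),((40,90),(57,545)),((295,132),(308,465)),((92,147),(104,478))):
    A,B=atz('top',T(*a),.114),atz('top',T(*b),.114); d=A-B; print(A,B,np.arctan2(d[1],d[0]))
for a,b in (((40,90),(385,68)),((57,545),(405,540))):
    A,B=atz('top',T(*a),.114),atz('top',T(*b),.114); d=A-B; print('side',np.arctan2(-d[0],d[1]))
for a,b in (((280,152),(400,85)),):
    pass
A,B=atz('scene',S(390,48),.114),atz('scene',S(735,238),.114); d=B-A; print(A,B,np.arctan2(d[1],d[0]))
inc=[('top',T(593,291),[0,-.165,.076]),('scene',S(198,381),[0,-.165,.076]),
('top',T(630,242),[.025,-.186,.076]),('top',T(634,328),[-.025,-.186,.076]),
('scene',S(208,415),[.025,-.186,.076]),('scene',S(140,378),[-.025,-.186,.076])]
p,r=fit(inc,[.45,.3,0]);print('inc',p,r.round(1).tolist())
for yaw in (.04,.06,.08):
  f=lambda q:np.concatenate([(proj(c,place(*q,yaw,P))[0]-px) for c,px,P in inc])
  s=least_squares(f,[.5,.3]); print(yaw,s.x,place(*s.x,yaw,[0,-.165,.068]),s.cost)
```

```text
[0.68337557 0.25477216 0.114     ] [0.43014907 0.2332272  0.114     ] 0.0848773609034733
[0.66714944 0.44074952 0.114     ] [0.42288797 0.41827511 0.114     ] 0.09175130220989537
[0.64741189 0.30178853 0.114     ] [0.46861301 0.28659906 0.114     ] 0.08474934729885517
[0.63674717 0.41095109 0.114     ] [0.4590299  0.39510129 0.114     ] 0.08895019004896319
side 0.08702752370612528
side 0.039218933353539646
[0.42502462 0.4178176  0.114     ] [0.67023084 0.44121826 0.114     ] 0.09514440989012436
inc [0.55022267 0.3088975  0.12674241] [[0.1, -0.5], [0.1, -0.3], [-0.8, -0.3], [0.3, 0.4], [-0.2, 1.2], [-0.4, -1.0]]
0.04 [0.56565177 0.31016538] [[0.57225001 0.14529736 0.068     ]] 3.8906261839236573
0.06 [0.56207623 0.30998467] [[0.57197029 0.14528158 0.068     ]] 3.1704709256790045
0.08 [0.55850503 0.30973261] [[0.57169095 0.14526032 0.068     ]] 2.6307991279240306
```

```bash
cat >> h.py <<'E'
def rows(wps):
    """wps: list of (x,y,z,psi) world, tool down. prints rows from the measured pose now"""
    from bench import ctrl
    o=ctrl.get_obs(); p=o['eef_pos']; r=rot(o['eef_rot'])
    print('t',round(o['time_s'],2),'p',p.round(4),'psi',round(float(np.arctan2(*r.as_matrix()[[1,0],0])),3),'tilt',(r.as_matrix()[:,2]).round(3),'F',o['wrist_force'].round(1),'op',round(o['opening'],2),'q',o['q'].round(2))
    for w in wps:
        c,s=np.cos(w[3]),np.sin(w[3])
        rt=R.from_matrix(np.array([[c,s,0],[s,-c,0],[0,0,-1.]]))
        d=r.inv().apply(np.array(w[:3])-p)*1000; v=(r.inv()*rt).as_rotvec()
        print(' '.join('%.0f'%k for k in d),' '.join('%.3f'%k for k in v))
E
python3 - <<'E'
from h import *
rows([(.567,.114,.231,1.127),(.567,.114,.133,1.127)])
# obstacles
for n,px,z in (('bottle',(281,72),.115),('yr ll',(314,112),.075),('yr lr',(360,115),.075),('rr l',(390,130),.085),('rr r',(462,127),.085),('yr foot',(314,117),.0)):
    print(n,atz('top',px,z))
E
```

```text
t 0.15 p [ 0.1382 -0.5577  0.2306] psi 0.243 tilt [-0.     0.001 -1.   ] F [ 0.5 -0.2  0.7] op 1.0 q [-1.53  0.18  1.61  0.    1.35 -0.21]
578 -549 0 -0.001 -0.001 -0.884
578 -549 98 -0.001 -0.001 -0.884
bottle [0.77468638 0.04133312 0.115     ]
yr ll [ 0.69871998 -0.03144524  0.075     ]
yr lr [ 0.69425291 -0.13420085  0.075     ]
rr l [ 0.65980847 -0.20001627  0.085     ]
rr r [ 0.67011263 -0.35810098  0.085     ]
yr foot [ 0.70532431 -0.03048126  0.        ]
```

Request:
step_arm:
  targets: "578 -549 0 0 0 -0.884;578 -549 0 0 0 -0.884;578 -549 0 0 0 -0.884;578 -549 0 0 0 -0.884;578 -549 0 0 0 -0.884;578 -549 0 0 0 -0.884;578 -549 0 0 0 -0.884;578 -549 0 0 0 -0.884"
  grip: 50

```text
time_s: 1.15
eef_pos: [0.4081, -0.1349, 0.2315]
eef_rot: [0.0, 0.846, 0.534, 0.0]
wrist_force: [0.8, -0.9, -0.6]
opening: 0.5
```

```bash
python3 -c "
from h import *
rows([(.567,.114,.2,1.127)])"
```

```text
t 1.15 p [ 0.4081 -0.1349  0.2315] psi 1.127 tilt [ 0.001 -0.    -1.   ] F [ 0.8 -0.9 -0.6] op 0.5 q [-0.6  -0.16  1.95 -0.    1.35 -0.15]
293 37 31 0.001 0.000 -0.000
```

Request:
step_arm:
  targets: "290 37 0 0 0 0;290 37 0 0 0 0;290 37 0 0 0 0;290 37 0 0 0 0;290 37 0 0 0 0;290 37 0 0 0 0;290 37 0 0 0 0"

```text
time_s: 2.02
eef_pos: [0.5648, 0.109, 0.2307]
eef_rot: [-0.0, 0.845, 0.534, -0.001]
wrist_force: [-0.2, 0.6, -0.2]
opening: 0.497
```

```bash
python3 -c "
from h import *
from bench import optics
rows([(.567,.114,.2,1.127),(.567,.114,.135,1.127)])
for n in ('wrist','scene','top'):
    c=optics.camera(n); cv2.imwrite('pics/%s1.png'%n,c['image'][:,:,::-1])
a=cv2.imread('pics/scene1.png'); cv2.imwrite('pics/scene1c.png',cv2.resize(a[80:240,330:520],None,fx=3.5,fy=3.5,interpolation=cv2.INTER_CUBIC))
"
```

```text
t 2.02 p [0.5648 0.109  0.2307] psi 1.127 tilt [-0.001 -0.    -1.   ] F [-0.2  0.6 -0.2] op 0.5 q [-0.02  0.18  1.61 -0.    1.35  0.43]
6 -0 31 -0.001 0.001 0.000
6 -0 96 -0.001 0.001 0.000
```

View pics/wrist1.png

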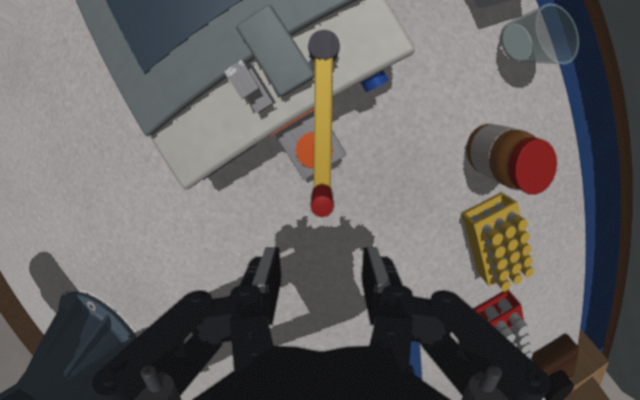

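View pics/scene1c.png

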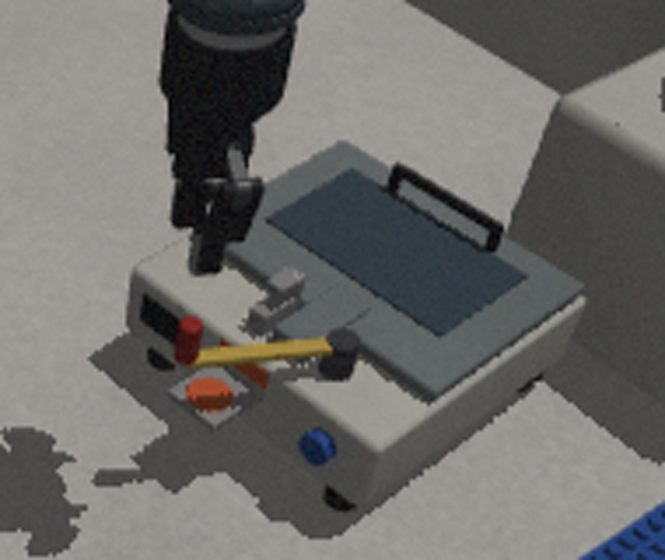

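```bash
cat >> h.py <<'E'
def wray(c,px):
    K=c['mtx']; a=np.array([px[0]-K[0,2],px[1]-K[1,2]]); r=np.hypot(*a); th=r/K[0,0]
    d=np.array([np.sin(th)*a[0]/r,-np.sin(th)*a[1]/r,-np.cos(th)])
    return np.array(c['xyz']),rot(c['orientation']).apply(d)
def watz(c,px,z):
    t,d=wray(c,px); return t+d*(z-t[2])/d[2]
E
python3 -c "
from h import *
from bench import optics
c=optics.camera('wrist')
print('knob',watz(c,(321.5,205),.1635),'pivot',watz(c,(323,45),.14),'disc',watz(c,(313,152),.076))
print('knob base',watz(c,(322,190),.13))
"
```

```text
knob [0.56989954 0.11515695 0.1635    ] pivot [0.6207034  0.21913147 0.14      ] disc [0.57278074 0.13984701 0.076     ]
knob base [0.57086163 0.11602404 0.13      ]
```

Request:
step_arm:
  targets: "7 0 30 0 0 0;7 0 65 0 0 0;7 0 96 0 0 0;7 0 96 0 0 0"

```text
time_s: 2.72
eef_pos: [0.5661, 0.1147, 0.1329]
eef_rot: [-0.001, 0.846, 0.534, -0.002]
wrist_force: [0.5, -0.6, 0.3]
opening: 0.497
```

```bash
python3 -c "
from h import *
from bench import optics
c=optics.camera('wrist'); cv2.imwrite('pics/wrist2.png',c['image'][:,:,::-1])
pv=np.array([.6185,.2195]); yi=.088
w=[]
for th in (.88,.72,.56,.4,.24,.1,0.0):
    a=np.pi+yi+th; k=pv+.12*np.array([np.cos(a),np.sin(a)])
    w.append((k[0],k[1],.135,yi+th))
rows(w)
"
```

```text
t 2.77 p [0.5677 0.1149 0.135 ] psi 1.126 tilt [-0.002  0.    -1.   ] F [ 0.2 -0.   0.2] op 0.5 q [-0.01  0.29  1.68 -0.    1.17  0.44]
-2 -18 0 -0.002 0.001 0.158
2 -37 0 -0.001 0.001 0.318
10 -54 0 -0.001 0.001 0.478
20 -71 0 -0.001 0.001 0.638
32 -85 0 -0.001 0.001 0.798
45 -96 0 -0.001 0.001 0.938
55 -103 0 -0.001 0.002 1.038
```

View pics/wrist2.png

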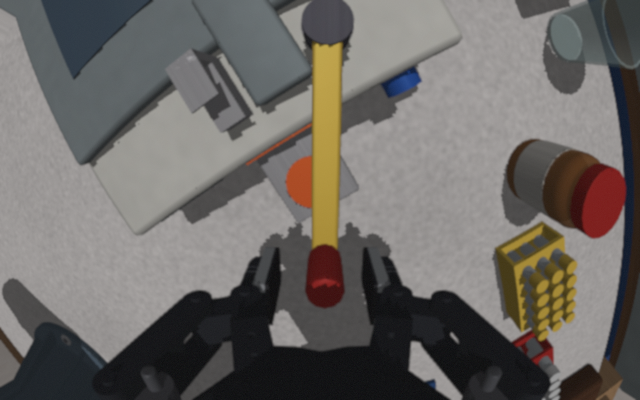

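The knob (325,280) sits centred between the fingers, so I'll sweep along the arc.

Request:
step_arm:
  targets: "-2 -18 0 0 0 0.158;2 -37 0 0 0 0.318;10 -54 0 0 0 0.478;20 -71 0 0 0 0.638;32 -85 0 0 0 0.798;45 -96 0 0 0 0.938;55 -103 0 0 0 1.038;55 -103 0 0 0 1.038"

```text
time_s: 3.78
eef_pos: [0.5001, 0.21, 0.1375]
eef_rot: [-0.0, 0.999, 0.045, 0.002]
wrist_force: [0.5, 0.2, -0.4]
opening: 0.5
```

```bash
python3 -c "
from h import *
from bench import optics
c=optics.camera('wrist'); cv2.imwrite('pics/wrist3.png',c['image'][:,:,::-1])
rows([])
"
```

```text
t 3.83 p [0.5001 0.2096 0.1371] psi 0.091 tilt [ 0.003  0.    -1.   ] F [-0.6  0.5 -0.5] op 0.5 q [ 0.18  0.21  1.77 -0.    1.15  1.66]
```

View pics/wrist3.png

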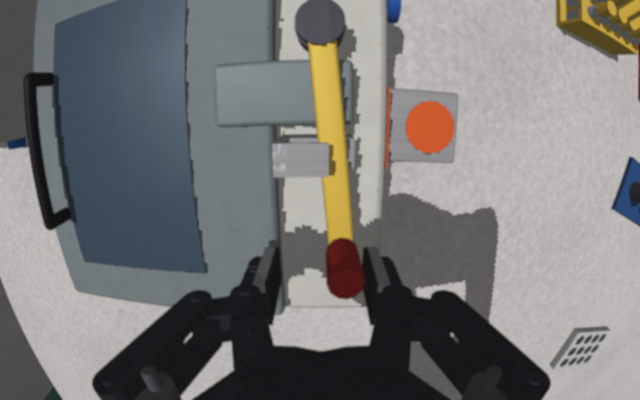

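Request:
step_arm:
  targets: "0 -6 0 0 0 0;0 -10 0 0 0 0;0 -12 0 0 0 0;0 -12 0 0 0 0"

```text
time_s: 4.32
eef_pos: [0.4979, 0.2216, 0.1352]
eef_rot: [-0.0, 0.999, 0.045, -0.0]
wrist_force: [-0.9, 0.4, 0.5]
opening: 0.5
```

```bash
python3 -c "
from h import *
from bench import optics
c=optics.camera('wrist'); cv2.imwrite('pics/wrist4.png',c['image'][:,:,::-1])
rows([])
"
```

```text
t 4.38 p [0.4978 0.2215 0.1352] psi 0.089 tilt [-0.  0. -1.] F [ 0.1  1.  -0.4] op 0.5 q [0.2  0.22 1.77 0.   1.15 1.68]
```

View pics/wrist4.png

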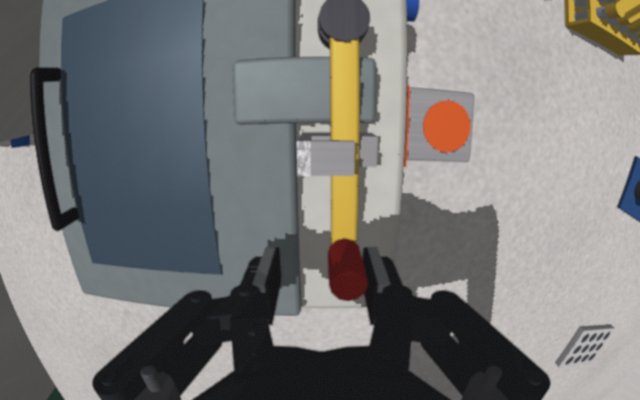

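Request:
step_arm:
  targets: "0 -2 0 0 0 0;0 -4 0 0 0 0;0 -4 0 0 0 0"

```text
time_s: 4.75
eef_pos: [0.4976, 0.2232, 0.1351]
eef_rot: [0.002, 0.999, 0.044, -0.0]
wrist_force: [0.8, -10.0, 2.2]
opening: 0.501
```

```bash
python3 -c "
from h import *
from bench import optics
c=optics.camera('wrist'); cv2.imwrite('pics/wrist5.png',c['image'][:,:,::-1])
rows([])
print(watz(c,(449,126),.076))
"
```

```text
t 4.8 p [0.4976 0.2231 0.1351] psi 0.089 tilt [-0.001 -0.004 -1.   ] F [ -1.2 -10.5   0.5] op 0.5 q [ 0.21  0.22  1.76 -0.    1.16  1.69]
[0.5737246  0.14229008 0.076     ]
```

View pics/wrist5.png

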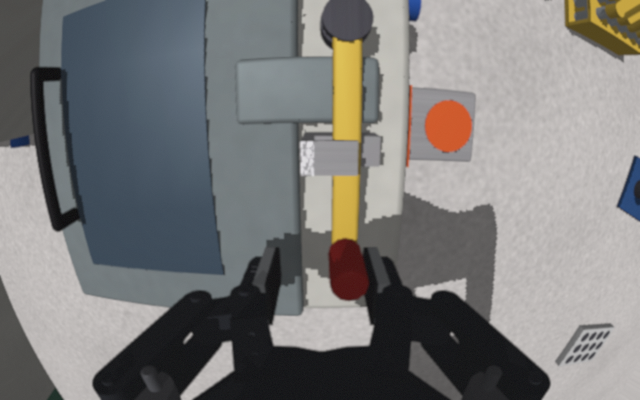

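Request:
step_arm:
  targets: "0 10 0 0 0 0;0 12 -40 0 0 0;0 12 -96 0 0 0;0 12 -96 0 0 0"
  grip: 100

```text
time_s: 5.3
eef_pos: [0.5018, 0.2141, 0.2368]
eef_rot: [-0.001, 0.999, 0.044, 0.005]
wrist_force: [0.2, -0.2, 1.0]
opening: 0.997
```

```bash
python3 -c "
from h import *
from bench import optics
for n in ('wrist','scene'):
    c=optics.camera(n); cv2.imwrite('pics/%s6.png'%n,c['image'][:,:,::-1])
a=cv2.imread('pics/scene6.png'); cv2.imwrite('pics/scene6c.png',cv2.resize(a[80:240,330:520],None,fx=3.5,fy=3.5,interpolation=cv2.INTER_CUBIC))
rows([(.5356,-.2824,.2,1.371)])
"
```

```text
t 5.4 p [0.4989 0.2135 0.2319] psi 0.089 tilt [ 0.002  0.001 -1.   ] F [-0.2  1.   0. ] op 1.0 q [0.19 0.11 1.69 0.   1.34 1.67]
-7 497 32 0.001 -0.002 -1.282
```

View pics/scene6c.png

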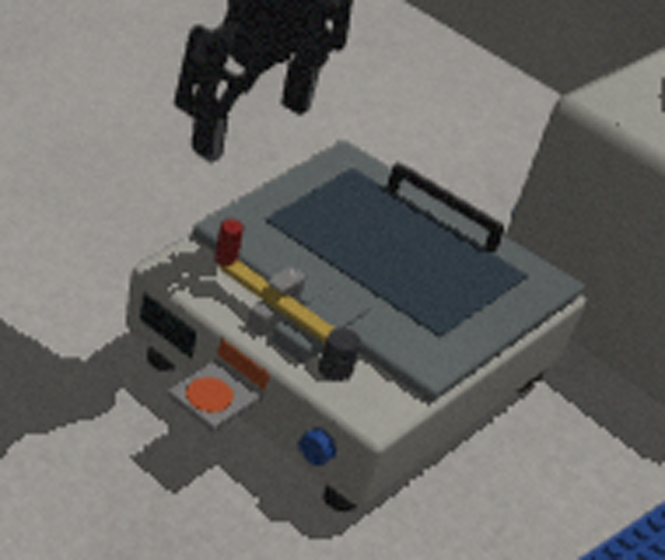

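View pics/wrist6.png

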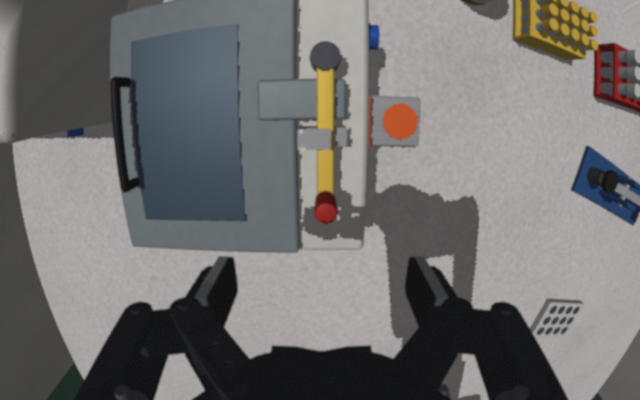

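The latch bar now lies in its catch, parallel to the case front. On to the jack.

Request:
step_arm:
  targets: "-7 497 0 0 0 -1.282;-7 497 0 0 0 -1.282;-7 497 0 0 0 -1.282;-7 497 0 0 0 -1.282;-7 497 0 0 0 -1.282;-7 497 0 0 0 -1.282;-7 497 0 0 0 -1.282;-7 497 0 0 0 -1.282"

```text
time_s: 6.4
eef_pos: [0.5324, -0.2468, 0.2292]
eef_rot: [-0.002, 0.773, 0.635, -0.0]
wrist_force: [1.0, 0.3, 0.7]
opening: 1.001
```

Request:
step_arm:
  targets: "0 0 0 0 0 0;0 0 0 0 0 0"

```text
time_s: 6.65
eef_pos: [0.5324, -0.2449, 0.2294]
eef_rot: [-0.002, 0.775, 0.632, -0.0]
wrist_force: [0.3, -0.1, -0.4]
opening: 1.002
```

```bash
python3 -c "
from h import *
from bench import optics
W=optics.camera('wrist'); cv2.imwrite('pics/wrist7.png',W['image'][:,:,::-1])
np.savez('w7.npz',**W)
for n in ('top','scene'):
    c=optics.camera(n); im=c['image']; cv2.imwrite('pics/%s7.png'%n,im[:,:,::-1])
    hsv=cv2.cvtColor(im,cv2.COLOR_RGB2HSV); m=cv2.inRange(hsv,(5,150,120),(18,255,255))
    k,l,st,ce=cv2.connectedComponentsWithStats(m)
    for i in range(1,k):
        if st[i,4]>40: print(n,st[i],ce[i],atz(n,ce[i],.076))
rows([(.5356,-.2824,.2,1.371)])
"
```

```text
top [227 160  14  14 167] [233.40718563 166.61676647] [0.57164109 0.14421814 0.076     ]
scene [383 188  14  10  98] [389.37755102 192.31632653] [0.57170484 0.14487853 0.076     ]
t 6.8 p [ 0.5332 -0.2439  0.2307] psi 1.372 tilt [-0.001  0.001 -1.   ] F [0.1 0.2 0.3] op 1.0 q [-0.63  0.21  1.58  0.    1.36 -0.43]
-37 10 31 -0.001 -0.001 0.001
```

View pics/wrist7.png

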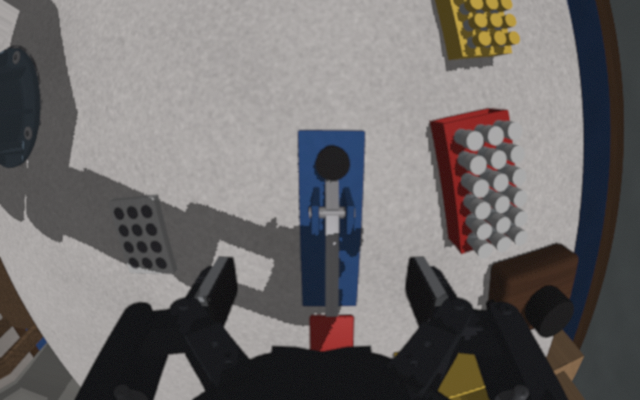

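```bash
python3 -c "
from h import *
c=dict(np.load('w7.npz'))
im=c['image']; 
s=watz(c,(332,162),.06); a=watz(c,(299,131),.01); b=watz(c,(364,131),.01); pd=watz(c,(331.5,335),.114); ck=watz(c,(331.5,212),.055+.004)
print('saddle',s,'corners',a,b,'mid',(a+b)/2,'edge dir',np.arctan2(*( (a-b)[:2][::-1]))-np.pi/2,'pad',pd,'pin',ck)
print('yaw sad-pad',np.arctan2(*(s-pd)[:2][::-1]))
x,y,w=.52772,-.32164,1.371
print('pred saddle',place(x,y,w,[[.095,0,.06],[.125,0,.01],[.04,0,.06],[-.085,0,.114]]))
"
```

```text
saddle [ 0.54818079 -0.2284013   0.06      ] corners [ 0.51734095 -0.1945204   0.01      ] [ 0.59180914 -0.209257    0.01      ] mid [ 0.55457504 -0.2018887   0.01      ] edge dir 1.3754293411075675 pad [ 0.51267761 -0.40545551  0.114     ] pin [ 0.53729288 -0.28223897  0.059     ]
yaw sad-pad 1.3728993374954868
pred saddle [[ 0.54657462 -0.22852983  0.06      ]
 [ 0.55252871 -0.19912662  0.01      ]
 [ 0.53565879 -0.28243572  0.06      ]
 [ 0.51085007 -0.4049491   0.114     ]]
```

```bash
python3 -c "
from h import *
rows([(.5365,-.2825,.16,1.373),(.5365,-.2825,.04,1.373)])
"
```

```text
t 6.8 p [ 0.5332 -0.2439  0.2307] psi 1.372 tilt [-0.001  0.001 -1.   ] F [0.1 0.2 0.3] op 1.0 q [-0.63  0.21  1.58  0.    1.36 -0.43]
-37 11 71 -0.001 -0.001 -0.001
-37 11 191 -0.001 -0.001 -0.001
```

Request:
step_arm:
  targets: "-37 11 40 0 0 0;-37 11 80 0 0 0;-37 11 120 0 0 0;-37 11 160 0 0 0;-37 11 191 0 0 0;-37 11 191 0 0 0;-37 11 191 0 0 0"

```text
time_s: 7.68
eef_pos: [0.5377, -0.2839, 0.0418]
eef_rot: [0.001, 0.774, 0.633, 0.0]
wrist_force: [-0.9, 0.2, 0.6]
opening: 1.001
```

```bash
python3 -c "
from h import *
from bench import optics
rows([(.5365,-.2825,.04,1.373)])
for n in ('wrist','scene'):
    c=optics.camera(n); cv2.imwrite('pics/%s8.png'%n,c['image'][:,:,::-1])
a=cv2.imread('pics/scene8.png'); cv2.imwrite('pics/scene8c.png',cv2.resize(a[200:330,130:320],None,fx=4,fy=4,interpolation=cv2.INTER_CUBIC))
"
```

```text
t 7.67 p [ 0.5377 -0.2839  0.0418] psi 1.372 tilt [ 0.001 -0.001 -1.   ] F [-0.9  0.2  0.6] op 1.0 q [-0.68  0.48  1.64  0.    1.02 -0.48]
1 -1 2 0.002 0.001 -0.001
```

View pics/wrist8.png

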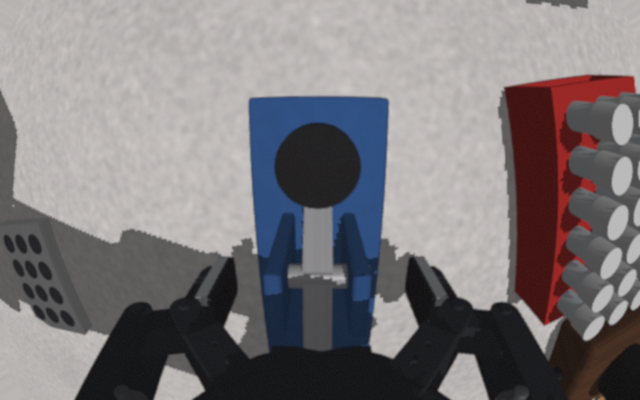

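View pics/scene8c.png

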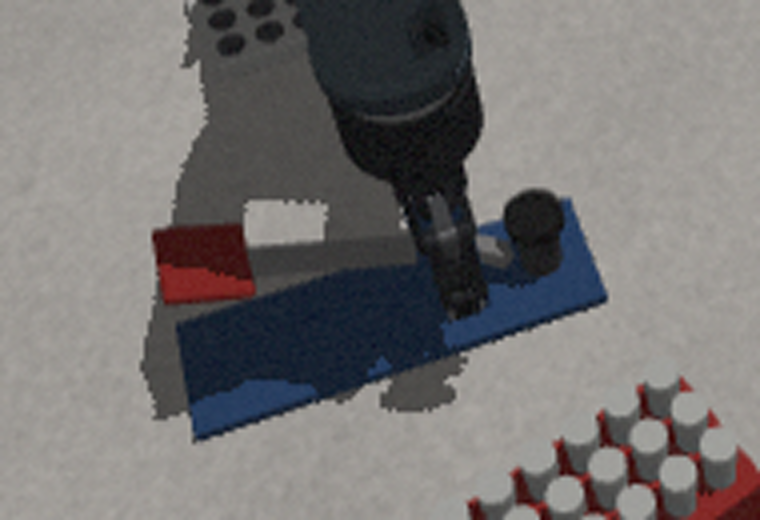

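Request:
step_arm:
  targets: "0 0 2 0 0 0;0 0 2 0 0 0;0 0 2 0 0 0;0 0 2 0 0 0;0 0 2 0 0 0"
  grip: 0

```text
time_s: 8.4
eef_pos: [0.5367, -0.2842, 0.0389]
eef_rot: [0.0, 0.774, 0.633, -0.0]
wrist_force: [-2.5, 2.0, 5.9]
opening: 0.503
```

```bash
python3 -c "
from h import *
from bench import optics
for n in ('wrist',):
    c=optics.camera(n); cv2.imwrite('pics/%s9.png'%n,c['image'][:,:,::-1]); np.savez('w9.npz',**c)
rows([])
"
```

```text
t 8.45 p [ 0.5367 -0.2842  0.0389] psi 1.371 tilt [-0. -0. -1.] F [-2.3  1.4  6.3] op 0.51 q [-0.68  0.48  1.64 -0.    1.02 -0.48]
```

View pics/wrist9.png

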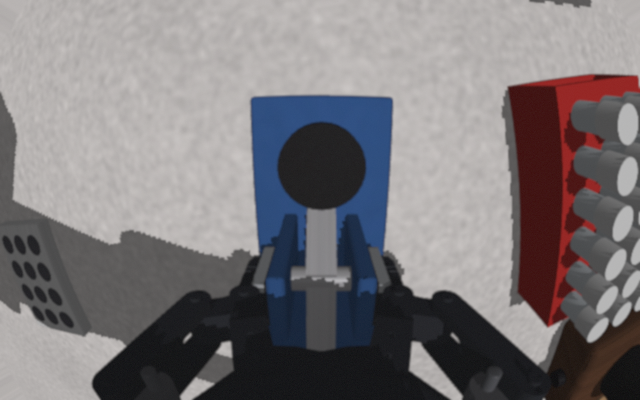

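```bash
python3 -c "
from h import *
c=dict(np.load('w9.npz'))
s=watz(c,(321.5,165.5),.06); a=watz(c,(251,98),.01); b=watz(c,(392,98),.01)
t=np.array([.5367,-.2842]); psi=1.372
u=np.array([np.cos(psi),np.sin(psi)]); v=np.array([u[1],-u[0]])
for n,p in (('sad',s),('a',a),('b',b)): print(n,p,(p[:2]-t)@u,(p[:2]-t)@v)
# final targets
pad=np.array([.5716,.1446]); yaw=1.6
d=.0555
T=pad-d*np.array([np.cos(yaw),np.sin(yaw)]); print('T',T)
rows([(T[0],T[1]-.1,.039,yaw),(T[0],T[1],.039,yaw)])
"
```

```text
sad [ 0.54925457 -0.22931426  0.06      ] 0.056284159594533624 0.0014679473507654562
a [ 0.51690584 -0.1943021   0.01      ] 0.0842182214789619 -0.03715820379933713
b [ 0.59293747 -0.2096117   0.01      ] 0.08422559042821567 0.04039946343958409
T [0.57322057 0.08912367]
t 8.45 p [ 0.5367 -0.2842  0.0389] psi 1.371 tilt [-0. -0. -1.] F [-2.3  1.4  6.3] op 0.51 q [-0.68  0.48  1.64 -0.    1.02 -0.48]
275 -19 -0 -0.000 0.000 -0.229
373 -38 -0 -0.000 0.000 -0.229
```

Request:
step_arm:
  targets: "25 -2 -1 0 0 -0.03;60 -4 -1 0 0 -0.06;100 -7 -1 0 0 -0.1;140 -10 -1 0 0 -0.14;180 -12 -1 0 0 -0.18;220 -15 -1 0 0 -0.229;255 -18 -1 0 0 -0.229;275 -19 -1 0 0 -0.229"

```text
time_s: 9.45
eef_pos: [0.5723, -0.0091, 0.0389]
eef_rot: [-0.0, 0.696, 0.718, -0.0]
wrist_force: [-0.5, -3.3, -3.8]
opening: 0.507
```

Request:
step_arm:
  targets: "0 0 0 0 0 0;0 0 0 0 0 0"

```text
time_s: 9.7
eef_pos: [0.5724, -0.0107, 0.0389]
eef_rot: [-0.0, 0.697, 0.717, -0.0]
wrist_force: [0.8, 2.4, -3.6]
opening: 0.508
```

```bash
python3 -c "
from h import *
from bench import optics
for n in ('wrist','scene','top'):
    c=optics.camera(n); cv2.imwrite('pics/%s10.png'%n,c['image'][:,:,::-1])
    if n=='wrist': np.savez('w10.npz',**c)
rows([])
"
```

```text
t 9.85 p [ 0.5724 -0.0114  0.0389] psi 1.599 tilt [-0.001  0.    -1.   ] F [ 1.   1.1 -4.6] op 0.51 q [-0.23  0.42  1.74  0.    0.99 -0.26]
```

View pics/wrist10.png

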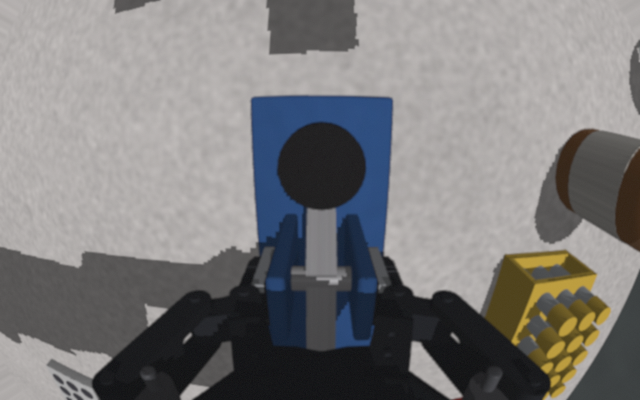

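View pics/scene10.png

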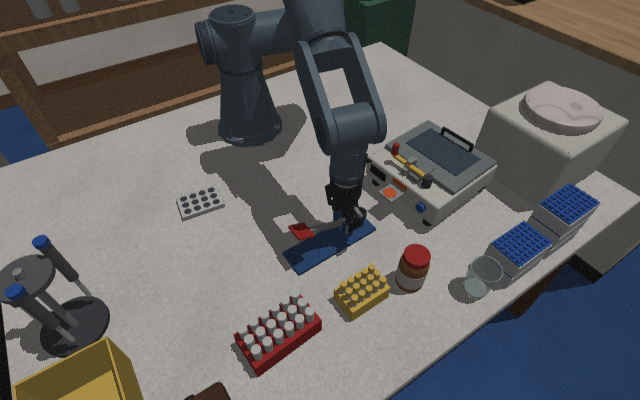

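```bash
python3 -c "
from h import *
rows([(.5732,.0733,.039,1.6),(.5732,.0883,.039,1.6)])
a=cv2.imread('pics/top10.png'); cv2.imwrite('pics/top10c.png',cv2.resize(a[120:240,200:380],None,fx=4,fy=4,interpolation=cv2.INTER_CUBIC))
"
```

```text
t 9.85 p [ 0.5724 -0.0114  0.0389] psi 1.599 tilt [-0.001  0.    -1.   ] F [ 1.   1.1 -4.6] op 0.51 q [-0.23  0.42  1.74  0.    0.99 -0.26]
85 3 -0 -0.001 -0.000 -0.001
100 4 -0 -0.001 -0.000 -0.001
```

View pics/top10c.png

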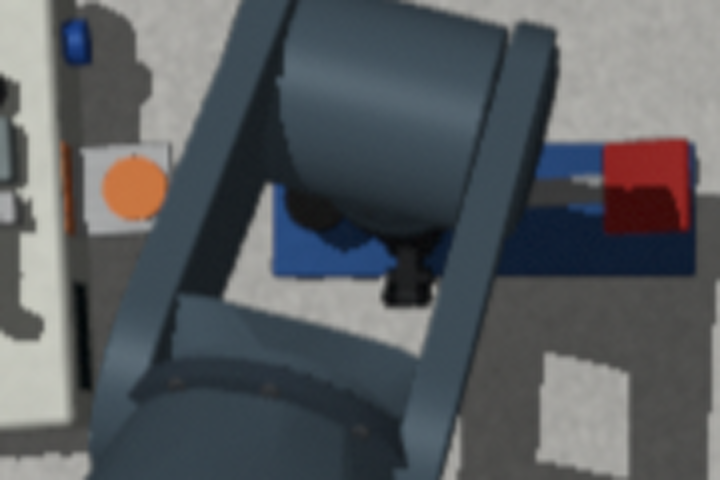

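Request:
step_arm:
  targets: "20 1 0 0 0 0;45 2 0 0 0 0;70 3 0 0 0 0;85 3 0 0 0 0;85 3 0 0 0 0"

```text
time_s: 10.48
eef_pos: [0.5727, 0.0754, 0.0389]
eef_rot: [-0.0, 0.696, 0.718, -0.0]
wrist_force: [0.3, 1.0, -6.9]
opening: 0.508
```

```bash
python3 -c "
from h import *
from bench import optics
for n in ('wrist','scene'):
    c=optics.camera(n); cv2.imwrite('pics/%s11.png'%n,c['image'][:,:,::-1])
    if n=='wrist': np.savez('w11.npz',**c)
rows([(.5732,.0883,.039,1.6)])
a=cv2.imread('pics/scene11.png'); cv2.imwrite('pics/scene11c.png',cv2.resize(a[140:270,290:450],None,fx=4.8,fy=4.6,interpolation=cv2.INTER_CUBIC))
"
```

```text
t 10.57 p [0.5729 0.0741 0.039 ] psi 1.6 tilt [-0.001 -0.    -1.   ] F [ 0.7  0.6 -7.7] op 0.51 q [-0.08  0.43  1.72 -0.    0.99 -0.11]
14 1 -0 -0.001 0.000 0.000
```

View pics/wrist11.png

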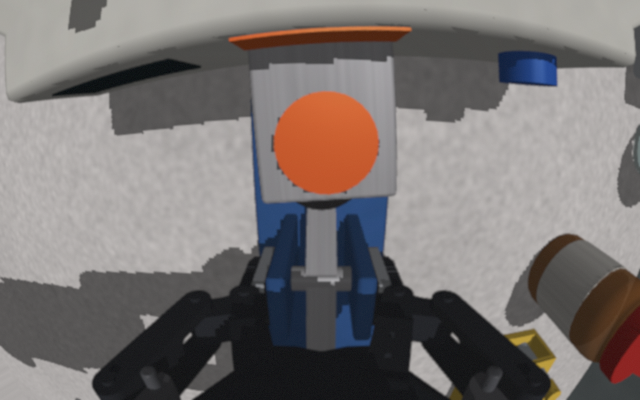

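View pics/scene11c.png

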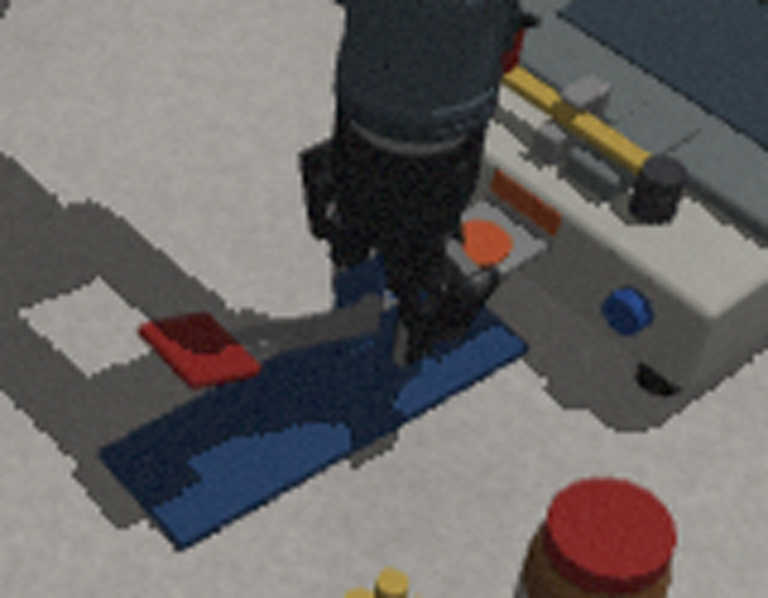

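```bash
python3 -c "
from h import *
c=dict(np.load('w11.npz'))
im=c['image']; hsv=cv2.cvtColor(im,cv2.COLOR_RGB2HSV); m=cv2.inRange(hsv,(5,150,120),(18,255,255))
k,l,st,ce=cv2.connectedComponentsWithStats(m); print(st,ce)
s=watz(c,(321.5,165.5),.06)
for i in range(1,k):
    if st[i,4]>2000:
        y,x=np.where(l==i); P=np.array([watz(c,(a,b),.076) for a,b in zip(x,y)]); 
        d=(P.max(0)+P.min(0))/2; print('disc',P.mean(0),d,P.max(0)-P.min(0),'saddle',s,'diff',d-s)
"
```

```text
[[     0      0    640    400 246969]
 [   229     27    182     15    725]
 [   274     92    104    102   8306]] [[319.29841397 201.91164883]
 [317.96689655  31.45103448]
 [325.62773898 142.46087166]]
disc [0.57362519 0.14283625 0.076     ] [0.57371409 0.14249303 0.076     ] [3.54897279e-02 3.52655793e-02 2.77555756e-17] saddle [0.57259981 0.13137939 0.06      ] diff [0.00111427 0.01111364 0.016     ]
```

Request:
step_arm:
  targets: "6 1 0 0 0 0;12.5 1 0 0 0 0;12.5 1 0 0 0 0"

```text
time_s: 10.95
eef_pos: [0.5737, 0.0873, 0.0391]
eef_rot: [-0.0, 0.697, 0.717, -0.0]
wrist_force: [0.6, -0.0, -8.6]
opening: 0.51
```

Request:
step_arm:
  targets: "0 0 0 0 0 0;0 0 0 0 0 0;0 0 0 0 0 0"
  grip: 100

```text
time_s: 11.32
eef_pos: [0.5748, 0.0866, 0.0402]
eef_rot: [0.001, 0.697, 0.717, 0.001]
wrist_force: [-0.5, -0.2, -0.0]
opening: 1.001
```

```bash
python3 -c "
from h import *
from bench import optics
for n in ('wrist',):
    c=optics.camera(n); cv2.imwrite('pics/%s12.png'%n,c['image'][:,:,::-1])
    if n=='wrist': np.savez('w12.npz',**c)
rows([])
"
```

```text
t 11.38 p [0.5746 0.0867 0.04  ] psi 1.6 tilt [ 0.001 -0.    -1.   ] F [-0.2  0.4 -0.3] op 1.0 q [-0.05  0.43  1.71 -0.    0.99 -0.08]
```

View pics/wrist12.png

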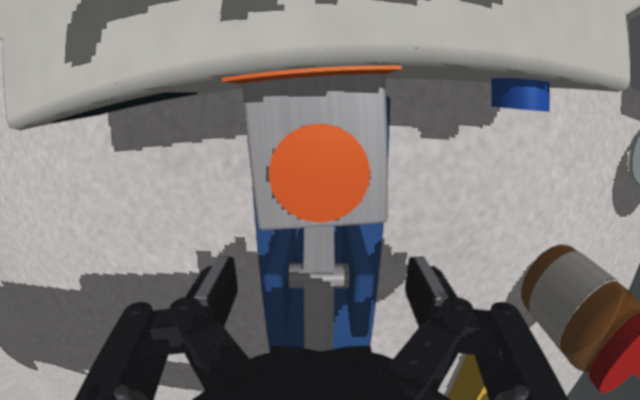

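Request:
step_arm:
  targets: "0 0 -40 0 0 0;0 0 -100 0 0 0;-40 0 -160 0 0 0;-90 0 -160 0 0 0;-123 0 -160 0 0 0;-123 0 -160 0 0 0;-123 0 -160 0 0 0"

```text
time_s: 12.25
eef_pos: [0.5773, -0.0358, 0.1992]
eef_rot: [-0.0, 0.697, 0.717, 0.0]
wrist_force: [-0.3, -0.2, 0.3]
opening: 0.998
```

```bash
python3 -c "
from h import *
from bench import optics
for n in ('wrist','scene','top'):
    c=optics.camera(n); cv2.imwrite('pics/%s13.png'%n,c['image'][:,:,::-1])
    if n=='wrist': np.savez('w13.npz',**c)
rows([])
a=cv2.imread('pics/scene13.png'); cv2.imwrite('pics/scene13c.png',cv2.resize(a[150:270,290:440],None,fx=5,fy=5,interpolation=cv2.INTER_CUBIC))
a=cv2.imread('pics/top13.png'); cv2.imwrite('pics/top13c.png',cv2.resize(a[120:240,200:380],None,fx=4,fy=4,interpolation=cv2.INTER_CUBIC))
"
```

```text
t 12.4 p [ 0.5773 -0.035   0.1991] psi 1.601 tilt [-0.  0. -1.] F [ 0.5 -0.1  0.8] op 1.0 q [-0.27  0.22  1.63  0.    1.29 -0.3 ]
```

View pics/wrist13.png

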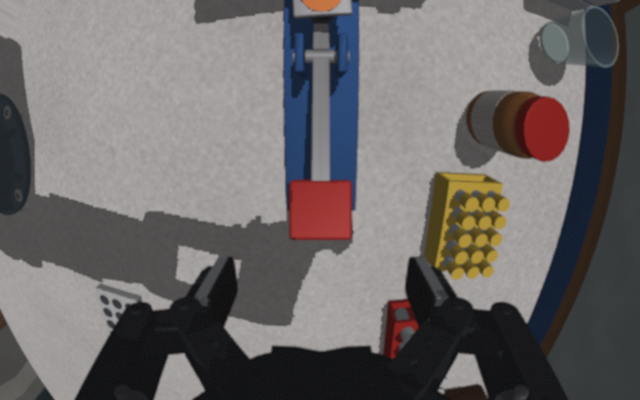

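View pics/scene13c.png

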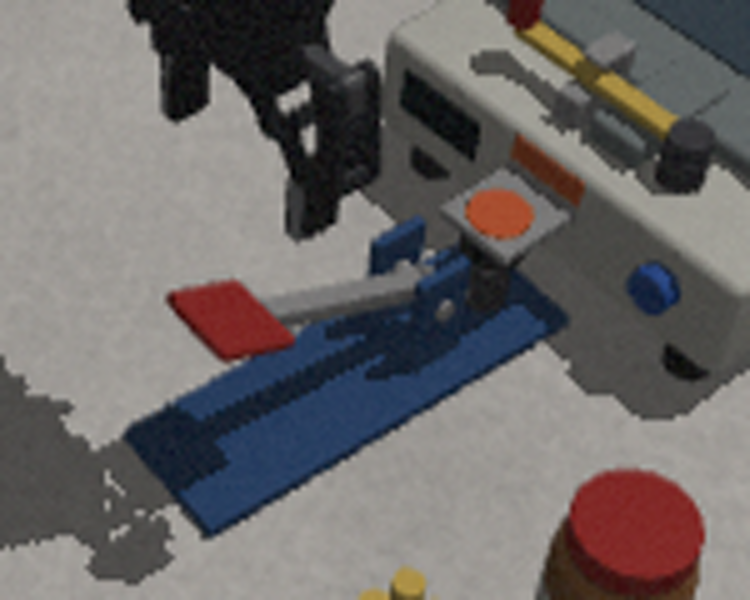

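View pics/top13c.png

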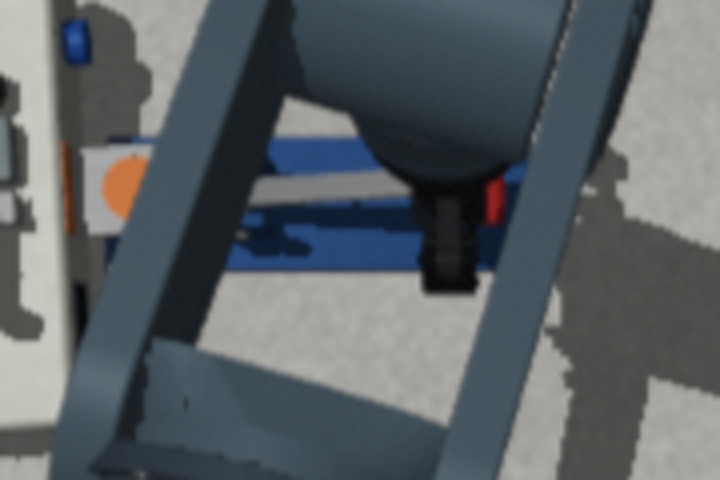

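```bash
python3 -c "
from h import *
S=lambda u,v:(290+u/5-.4,150+v/5-.4)
T=lambda u,v:(200+u/4-.4,120+v/4-.4)
o=[('scene',S(566,315),[.125,-.04,.01]),('scene',S(209,529),[-.125,-.04,.01]),('scene',S(125,436),[-.125,.04,.01]),('scene',S(231,320),[-.085,0,.114])]
p,r=fit(o,[.57,.05,1.6]); print(p,r.round(1).tolist()); print('saddle',place(*p,[.095,0,.06]))
# top: edges at base
a=[atz('top',T(300,137),.01),atz('top',T(300,271),.01)]; m=(a[0]+a[1])/2; print('edges',a,'mid',m)
q=place(*p,[[.125,-.04,.01],[.125,.04,.01],[.095,0,.06]]); print(proj('top',q), 'front edge px seen', T(105,200))
c=dict(np.load('w13.npz'))
print('paddle',watz(c,(321,210),.114),'pin',watz(c,(321,55),.06)); print('pred',place(*p,[[-.085,0,.114],[.04,0,.06]]))
print('pred scene px saddle',proj('scene',place(*p,[[.095,0,.06]])), 'pad under', proj('scene',[[.5716,.1446,.068]]))
"
```

```text
[0.57489138 0.0470822  1.61408802] [[0.1, -0.0], [0.5, 1.1], [-0.9, -0.6], [0.1, -0.3]]
saddle [[0.57077995 0.14199319 0.06      ]]
edges [array([0.61263666, 0.06023024, 0.01      ]), array([0.53324168, 0.05782325, 0.01      ])] mid [0.57293917 0.05902674 0.01      ]
[[226.64525463 154.07467967]
 [226.86482614 187.77958437]
 [235.67770066 167.94402715]] front edge px seen (225.85, 169.6)
paddle [ 0.57890526 -0.03805781  0.114     ] pin [0.57526093 0.08719873 0.06      ]
pred [[ 0.57857002 -0.03783816  0.114     ]
 [ 0.57316025  0.08704472  0.06      ]]
pred scene px saddle [[387.56806854 196.58171501]] pad under [[388.88288078 194.36756519]]
```

```bash
cat >> h.py <<'E'
J=(.5740,.0475,1.605)
def arc(h,dz=0):
    a=.441-h; x=.040-.1382*np.cos(a); z=.055+.1382*np.sin(a)
    p=place(*J,[[x,0,z+dz]])[0]; return (p[0],p[1],p[2],1.605)
E
python3 -c "
from h import *
rows([arc(0,.03)]+[arc(0,.012)])
"
```

```text
t 12.4 p [ 0.5773 -0.035   0.1991] psi 1.601 tilt [-0.  0. -1.] F [ 0.5 -0.1  0.8] op 1.0 q [-0.27  0.22  1.63  0.    1.29 -0.3 ]
-2 -0 55 -0.000 -0.000 -0.004
-2 -0 73 -0.000 -0.000 -0.004
```

Request:
step_arm:
  targets: "-2 0 0 0 0 0;-2 0 0 0 0 0;-2 0 0 0 0 0;-2 0 0 0 0 0;-2 0 30 0 0 0;-2 0 55 0 0 0;-2 0 68 0 0 0;-2 0 68 0 0 0"
  grip: 0

```text
time_s: 13.4
eef_pos: [0.577, -0.038, 0.1305]
eef_rot: [-0.001, 0.697, 0.717, -0.0]
wrist_force: [-0.1, 0.1, -0.0]
opening: -0.001
```

```bash
python3 -c "
from h import *
from bench import optics
for n in ('wrist','scene'):
    c=optics.camera(n); cv2.imwrite('pics/%s14.png'%n,c['image'][:,:,::-1])
rows([arc(h) for h in (0,.1,.2,.3,.4,.5,.55)]+[arc(.55,-.004),arc(.55,-.008)])
a=cv2.imread('pics/scene14.png'); cv2.imwrite('pics/scene14c.png',cv2.resize(a[150:270,290:440],None,fx=5,fy=5,interpolation=cv2.INTER_CUBIC))
"
```

```text
t 13.5 p [ 0.5782 -0.0383  0.1322] psi 1.6 tilt [ 0.001 -0.    -1.   ] F [-0.3 -0.3 -0.4] op -0.0 q [-0.27  0.3   1.68  0.    1.16 -0.3 ]
1 -1 18 0.001 0.000 -0.005
-4 -1 31 0.001 0.000 -0.005
-8 -1 44 0.001 0.000 -0.005
-11 -1 58 0.001 0.000 -0.005
-12 -1 72 0.001 0.000 -0.005
-12 -1 85 0.001 0.000 -0.005
-11 -1 92 0.001 0.000 -0.005
-11 -1 96 0.001 0.000 -0.005
-11 -1 100 0.001 0.000 -0.005
```

View pics/wrist14.png

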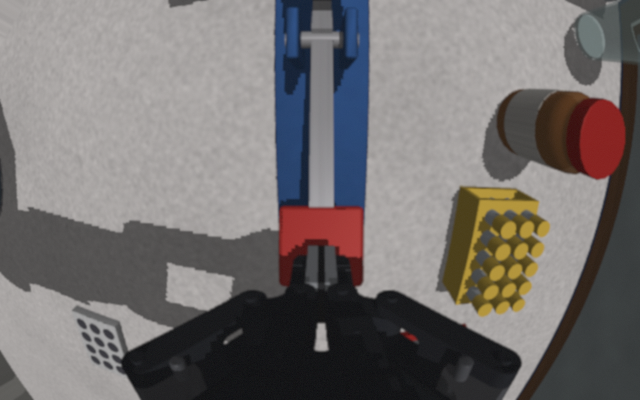

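View pics/scene14c.png

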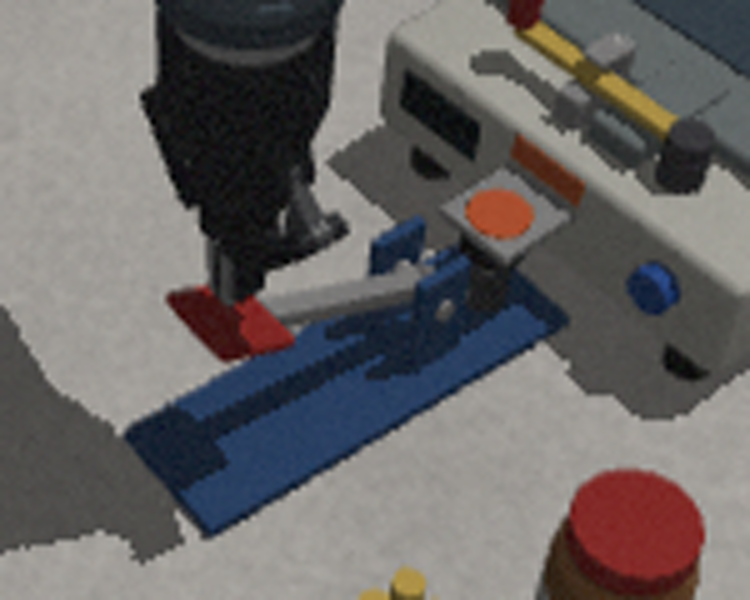

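Request:
step_arm:
  targets: "1 -1 12 0 0 0;0 -1 18 0 0 0;-2 -1 25 0 0 0;-4 -1 31 0 0 0;-8 -1 44 0 0 0;-11 -1 58 0 0 0;-12 -1 65 0 0 0;-12 -1 65 0 0 0"

```text
time_s: 14.5
eef_pos: [0.5774, -0.0494, 0.0668]
eef_rot: [-0.0, 0.697, 0.717, 0.001]
wrist_force: [-4.0, 6.1, 14.5]
opening: -0.004
```

```bash
python3 -c "
from h import *
from bench import optics
for n in ('wrist','scene'):
    c=optics.camera(n); cv2.imwrite('pics/%s15.png'%n,c['image'][:,:,::-1])
rows([])
a=cv2.imread('pics/scene15.png'); cv2.imwrite('pics/scene15c.png',cv2.resize(a[150:270,290:440],None,fx=5,fy=5,interpolation=cv2.INTER_CUBIC))
"
```

```text
t 14.6 p [ 0.5775 -0.0494  0.0672] psi 1.6 tilt [ 0.001  0.001 -1.   ] F [-3.3  4.  14.2] op -0.0 q [-0.29  0.39  1.71  0.    1.04 -0.32]
```

View pics/scene15c.png

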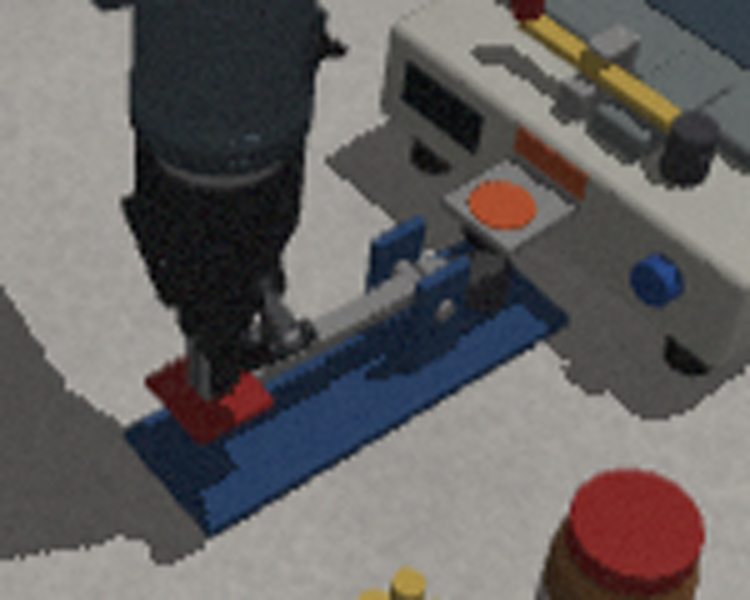

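Request:
step_arm:
  targets: "0 0 8 0 0 0;0 0 16 0 0 0;0 0 21 0 0 0;1 0 25 0 0 0;1 0 25 0 0 0"

```text
time_s: 15.22
eef_pos: [0.5777, -0.0494, 0.0426]
eef_rot: [0.001, 0.697, 0.717, 0.0]
wrist_force: [-4.0, 2.0, 17.6]
opening: -0.001
```

Request:
step_arm:
  targets: "0 0 2 0 0 0;0 0 2 0 0 0"

```text
time_s: 15.48
eef_pos: [0.5777, -0.0493, 0.0411]
eef_rot: [0.001, 0.697, 0.717, 0.0]
wrist_force: [-6.1, 1.3, 20.4]
opening: 0.003
```

Request:
step_arm:
  targets: "0 0 2 0 0 0;0 0 2 0 0 0"

```text
time_s: 15.72
eef_pos: [0.5779, -0.0493, 0.0403]
eef_rot: [0.001, 0.697, 0.717, 0.0]
wrist_force: [-9.6, 3.4, 30.0]
opening: -0.001
```

```bash
python3 -c "
from h import *
from bench import optics
for n in ('wrist','scene'):
    c=optics.camera(n); cv2.imwrite('pics/%s16.png'%n,c['image'][:,:,::-1])
rows([])
a=cv2.imread('pics/scene16.png'); cv2.imwrite('pics/scene16c.png',cv2.resize(a[150:270,290:440],None,fx=5,fy=5,interpolation=cv2.INTER_CUBIC))
"
```

```text
t 15.82 p [ 0.5778 -0.0493  0.0403] psi 1.6 tilt [ 0.001 -0.    -1.   ] F [-9.7  3.  30. ] op 0.0 q [-0.29  0.43  1.72  0.    0.99 -0.32]
```

View pics/scene16c.png

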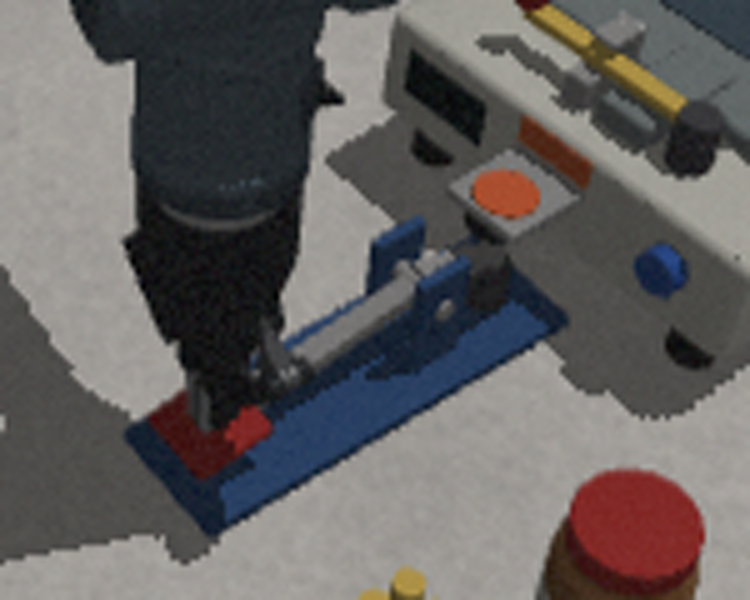

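View pics/wrist16.png

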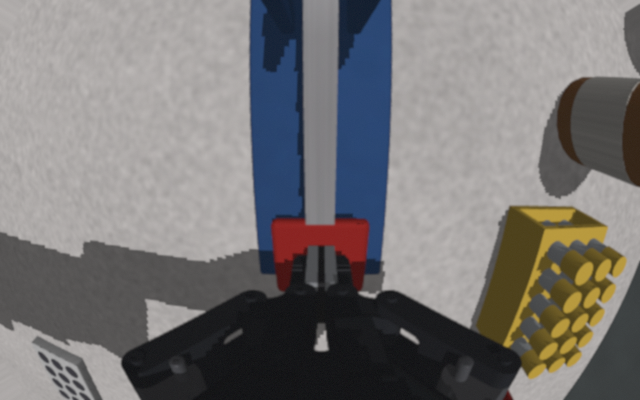

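Request:
step_arm:
  targets: "0 0 1 0 0 0;0 0 1 0 0 0"

```text
time_s: 16.08
eef_pos: [0.5779, -0.0492, 0.0399]
eef_rot: [0.001, 0.697, 0.717, 0.0]
wrist_force: [-12.2, 4.3, 34.7]
opening: 0.001
```

Request:
step_arm:
  targets: "0 0 -10 0 0 0;-1 0 -23 0 0 0;0 0 -37 0 0 0;3 0 -51 0 0 0;7 0 -64 0 0 0;12 0 -77 0 0 0;12 0 -94 0 0 0;12 0 -97 0 0 0"

```text
time_s: 17.08
eef_pos: [0.5771, -0.0374, 0.1345]
eef_rot: [0.001, 0.697, 0.717, 0.0]
wrist_force: [0.7, 0.5, -0.4]
opening: -0.001
```

Request:
step_arm:
  targets: "0 0 0 0 0 0;0 0 0 0 0 0;0 0 0 0 0 0;0 0 0 0 0 0"

```text
time_s: 17.58
eef_pos: [0.5763, -0.0371, 0.1329]
eef_rot: [-0.0, 0.697, 0.717, -0.0]
wrist_force: [0.7, -0.6, 1.1]
opening: -0.0
```

```bash
python3 -c "
from h import *
from bench import optics
for n in ('wrist','scene'):
    c=optics.camera(n); cv2.imwrite('pics/%s17.png'%n,c['image'][:,:,::-1])
    if n=='wrist': np.savez('w17.npz',**c)
rows([arc(0)])
a=cv2.imread('pics/scene17.png'); cv2.imwrite('pics/scene17c.png',cv2.resize(a[150:270,290:440],None,fx=5,fy=5,interpolation=cv2.INTER_CUBIC))
"
```

```text
t 17.68 p [ 0.5764 -0.0372  0.1331] psi 1.6 tilt [-0.  0. -1.] F [ 1.  -0.1 -0.7] op -0.0 q [-0.27  0.29  1.68  0.    1.17 -0.3 ]
-0 1 19 -0.000 -0.000 -0.005
```

View pics/scene17c.png

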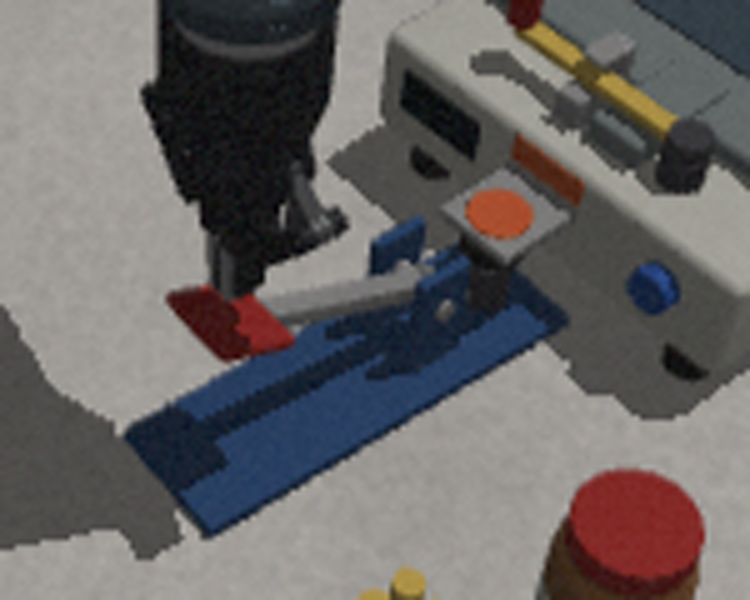

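View pics/wrist17.png

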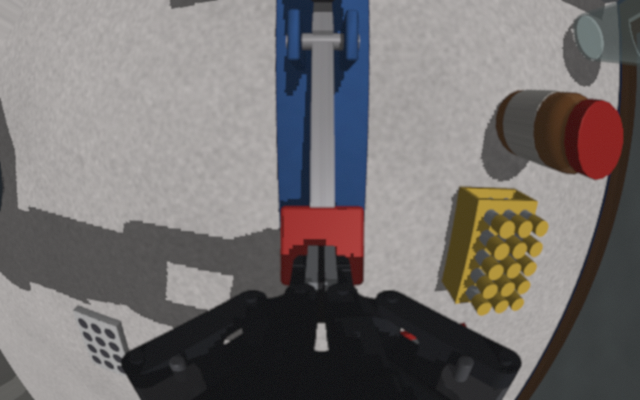

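Request:
step_arm:
  targets: "0 0 13 0 0 0;-1 0 19 0 0 0;-3 0 26 0 0 0;-5 0 32 0 0 0;-9 0 45 0 0 0;-12 0 59 0 0 0;-13 0 66 0 0 0;-13 0 74 0 0 0"

```text
time_s: 18.68
eef_pos: [0.5773, -0.0499, 0.0602]
eef_rot: [0.0, 0.697, 0.717, 0.0]
wrist_force: [-6.1, 2.3, 16.2]
opening: -0.004
```

Request:
step_arm:
  targets: "0 0 8 0 0 0;0 0 13 0 0 0;1 0 17 0 0 0;1 0 20 0 0 0;1 0 21 0 0 0;1 0 21 0 0 0"

```text
time_s: 19.42
eef_pos: [0.5775, -0.0493, 0.0407]
eef_rot: [0.0, 0.697, 0.717, 0.0]
wrist_force: [-8.3, 1.9, 24.7]
opening: -0.001
```

Request:
step_arm:
  targets: "0 0 1 0 0 0;0 0 1.5 0 0 0;0 0 1.5 0 0 0"

```text
time_s: 19.8
eef_pos: [0.5776, -0.0493, 0.0401]
eef_rot: [0.0, 0.697, 0.717, 0.0]
wrist_force: [-12.1, 3.6, 33.2]
opening: 0.001
```

```bash
python3 -c "
from h import *
from bench import optics
for n in ('wrist','scene','top'):
    c=optics.camera(n); cv2.imwrite('pics/%s18.png'%n,c['image'][:,:,::-1])
rows([])
a=cv2.imread('pics/scene18.png'); cv2.imwrite('pics/scene18c.png',cv2.resize(a[110:270,290:490],None,fx=4,fy=3.7,interpolation=cv2.INTER_CUBIC))
S=lambda u,v:(290+u/5-.4,150+v/5-.4)
"
```

```text
t 19.95 p [ 0.5776 -0.0493  0.0401] psi 1.6 tilt [ 0.001 -0.    -1.   ] F [-11.6   3.4  32.2] op -0.0 q [-0.29  0.43  1.72  0.    0.99 -0.32]
```

View pics/scene18c.png

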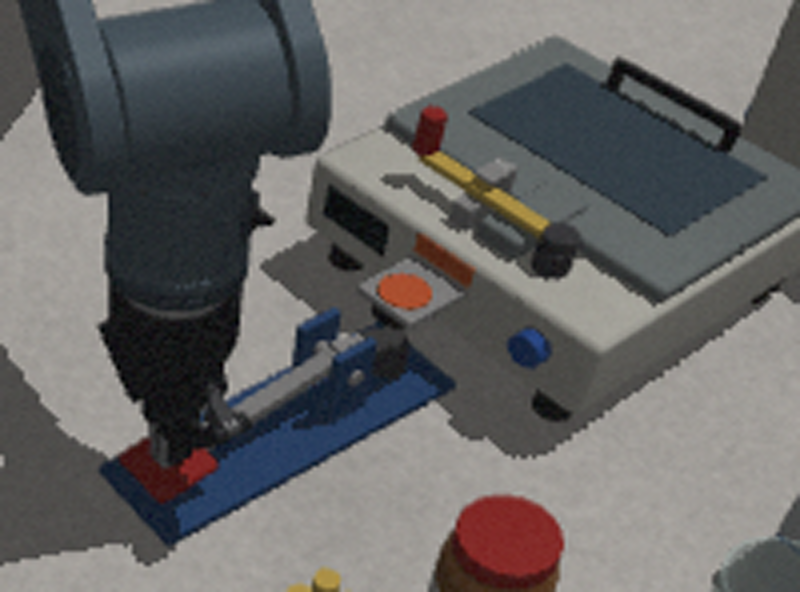

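View pics/top18.png

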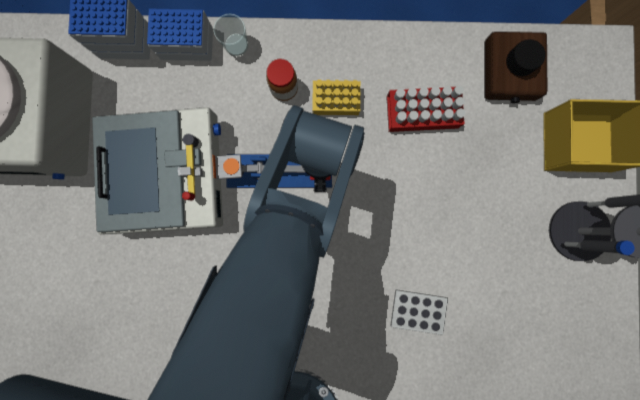

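```bash
python3 -c "
from h import *
im=cv2.imread('pics/scene18.png'); hsv=cv2.cvtColor(im,cv2.COLOR_BGR2HSV); m=cv2.inRange(hsv,(5,150,120),(18,255,255))
k,l,st,ce=cv2.connectedComponentsWithStats(m)
print([ (s[4],c) for s,c in zip(st[1:],ce[1:]) if s[4]>30])
for dz in (0,.005,.01,.014,.018): print(dz,proj('scene',[[.5717,.1448,.076+dz]]))
from bench import ticket,ctrl
o=ctrl.get_obs(); print(o['wrist_force'],o['eef_pos'])
print(ticket.hand_in())
"
```

```text
[(np.int32(91), array([390.84615385, 188.1978022 ]))]
0 [[389.3540778  192.32691081]]
0.005 [[389.60051488 191.04424343]]
0.01 [[389.8487293  189.75232521]]
0.014 [[390.04859349 188.71206258]]
0.018 [[390.24961755 187.66576306]]
[-11.56285955   3.35720125  32.15924676] [ 0.57762115 -0.0493058   0.04010315]
the job is handed in; nothing more can be done
None
```

I did every step in the order asked and handed the job in at about 20 s, with the closed fingers holding the handle down.

- **Latch:** I swept the knob along its arc until it met its stop at about 10 N. The pictures show the bar in the catch, and it was still there at the end.
- **Jack:** I gripped it by the cheeks and slid it under the lug. The pad is at about (0.572, 0.145). The scene camera put the saddle 2–3 mm short of that towards the robot's right (−y), and the top camera about 1 mm short. I left it there because that is about the calibration error. The jack did not visibly move while pumping.
- **Pump:** On the first stroke, resistance rose sharply at a tip height of 40 mm (30–35 N), which I took as the stop. After I lifted off, the handle returned fully up, matching the picture from before the stroke.
- **Hold:** The second press reached the same 40 mm, with about 32 N upward on the tool. In the scene picture the pad had risen about 16 mm, against about 14 mm expected.

A sideways force of about 12 N built up on the fingertips while holding, and I left it. In the last pictures the racks, bottle and well block appear to stand where they did.

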